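Close and bolt the lacquer damp box

ROBOT

A 6-joint arm with a two-finger parallel gripper is mounted at the origin on the work surface. World frame = base frame: x ahead of the robot, y to its left, z up, the work surface at z = 0. Lengths are in mm, angles in rad, forces in N, time in s.
With the tool pointing down it reaches from about 375 to 825 mm from the base axis. Payload 5.5 kg.
Tool frame: the origin (TCP) lies between the finger pads; the fingertips stand 17 mm ahead of it and the grasp point (between the pads) lies 2 mm behind it; z points along the fingers, y is the line along which they close (so a half turn about z gives the same grasp; the last joint's range is limited). The gripper opens to 85 mm and grips with 20 to 120 N. Pads are 22 mm wide; open, the fingers measure 114 mm over their backs; the gripper's body (76 mm by 85 mm) begins 54 mm behind the grasp point. The pads swing forward as they close: fully open they stand 13 mm farther back than shut.
Start: joints at [0, 0.314, -0.047, 1.21, 0, 1.571], TCP at [599.996, -0, 248.299] pointing down, gripper open.
Joint ranges: [-2.67, 2.67], [-0.69, 1.73], [-1.03, 1.25], [-2.08, 2.16], [-1.42, 1.45], [-3.14, 3.14]. Speed limits (rad/s): [2.39, 2.39, 3.01, 3.14, 3.14, 3.14].

INTERFACE

Orientations are given as a unit quaternion [w, x, y, z].
In Python, from plant import ctrl, viewer gives the robot as it stands.
- The arm moves only by the tool jog_arm, never from a script. Its argument "motion" is one flat list of numbers, 5 for each row, row after row: the opening, from -1 (shut) to 1 (fully open), then the shift along the tool's x, y, z each as a share of 0.12 m, from -1 to 1, then the turn about the tool's z as a share of 180 degrees, from -1 to 1. A call has exactly 10 rows; each row is the pose to reach, as a shift and turn from the pose commanded when the call began, along the tool's axes at that moment, turning the shorter way round; what a row does not reach only later rows make up. A row lasts 1/8 s, in which the tool goes at most 62.5 mm and 10.7 degrees, less where a joint would pass 70% of its speed; a pose out of reach is approached as far as the arm can. A call with a number of a shift or a turn outside -1 to 1 is refused whole. A call with a gripper value outside its range is refused whole. The fingers move at their own pace and stop on an object; "squeeze" is the grip in N (left out, the last holds). Time passes only in rows, so rows that repeat a pose let the fingers close, or fill a call up. It gives the time, the measured TCP pose, the force, the opening and the grip force at its end, in the units of the state.
- ctrl.observe(): the state, without advancing time (a new reading comes with each control period).
- viewer.get_image(name): name is "scene" or "side" or "wrist"; returns the picture (384x512x3 uint8, red, green, blue); there is no depth.
- viewer.calibration(name): a dict with "mtx" (3x3 intrinsics, pixels), "R" (3x3) and "t" (3): a world point X has camera coordinates R X + t. Camera axes: x right, y down, z forward; pixel columns grow to the right and rows downward; lengths in mm; the calibration is good to about 2 mm. A picture is of the moment at which its call begins: read the wrist's pose just before it. calibration takes no time and is no camera call; for the wrist camera it gives the pose at the moment of the call.
- ctrl.close_job(): hands the job in; it is judged then, once.
The state is a dict: "t": time; "joint_pos": joint angles; "qvel": joint speeds; "joint_torque": joint torques, N m; "position": TCP position; "tool_rot": TCP orientation; "ft_force": force on the tool from outside, world axes, zero at the start; "ft_torque": the same for the moment, N m; "finger_gap": finger opening in mm; "finger_force": force on a finger pad.
Only numpy, scipy, OpenCV 4.12 (cv2) and the standard library are available. Lean on these libraries where they do the work, as an engineer would, in place of code of your own. Each camera call takes 0.05 s, during which the arm holds its last target. There are 200 camera calls.

TASK

The red panel in the wooden damp box is freshly lacquered and has to cure. Draw the loose lid out from under the little bench shelf and set it gently, level on the rim of the damp box with its thin rear edge pushed fully home under the box's back lip, then slide the brass bolt fully home through the lid's brass eye into its keeper. Touch nothing against the wet panel, and leave the jar and whetstone on the shelf and the spatula on the bench where they are.

Things in the scene. Friction and masses are not known exactly. Their poses are not given: they have to be found in the camera images.
- lid: Loose dark wooden lid, about 0.42 kg, flat underside: board 150 (its x) x 190 (y) x 14 mm. Origin: underside, centre of the board; z up. -x is the front edge with the brass eye, +x the thin rear edge. It starts flat on the bench, part way under the shelf: the eye and 40 to 56 mm of board stick out in front, the handle is still under the shelf.
- lid_handle (a point): Centre of the bar handle on the middle of the lid: 100 mm long in lid y, 18 mm thick in x, from 32 to 52 mm above the lid's underside (18 mm free below it), on two feet. This point is 42 mm above the underside.
- eye (a point): Centre of the opening of the lid's brass eye, at lid x = -107, z = 14 mm; the opening, 19 (x) x 20 (z) mm, runs through along lid y. The eye is 22 mm wide in y and juts out from x = -75 to -123 mm; its loop (x -93 to -123) is 28 mm high, underside level with the lid's. It can be pinched across its width from above to drag the lid.
- rear_edge (a point): Middle of the lid's rear edge, on the underside, at lid x = +75 mm. The last 14 mm of the board here are only 8 mm thick, to go under the box's lip.
- shelf: Fixed wooden bench shelf, left or right of the box: board 140 mm deep (x 0 to 140), 268 mm wide, underside 68 and top 84 mm above the bench; open in front (-x, towards the robot), side boards 236 mm apart. Origin: on the bench under the middle of the board's front edge, +x to the back.
- box: Fixed dark wooden damp box, open on top, about 230 (x) x 260 (y) mm. Origin: on the bench under the centre of the seated lid; +x to its back, +y left, z up. The seated lid has its origin at x = 0, y = 0, z = 70 mm and its axes along the box's, eye to the front.
- rim (a point): Centre of the opening (126 x 170 mm) at rim height, 70 mm above the bench: where the seated lid's origin belongs. Cheeks left and right, 84 mm high, leave the lid 5 mm of play on each side.
- lip (a point): Middle of the front lower edge of the box's back lip: box x = 65 mm, 84 mm high (lip top 92 mm). Seated, 10 mm of the lid's thin rear edge lie under it and meet a stop at x = 75 mm. So lay the lid on the rim about 16 mm short of home (lid origin at x = -16 mm), then slide it to +x.
- gap (a point): Middle of the 36 mm gap on the bolt's line, box x = -107 mm, y = 0, 84 mm high, into which the lid's eye goes. Left of it two bolt guides (y 18 to 30 and 44 to 56 mm), right of it the keeper (y -18 to -36 mm); all reach x -97 to -117 mm and 96 mm high, on a rail whose top is 66 mm high (x -75 to -134 mm).
- bolt (a joint): Travel in m of the brass bolt (rod 10 mm thick, rounded tip, along box y): 0 = drawn back, tip hidden in its guide; 0.054 = end stop, home, tip 14 mm deep in the keeper. It slides towards the box's -y, stays where it is left and resists with about 3 N. Starts at 0 to 6 mm.
- knob (a point): Middle of the bolt's upright brass knob: 19 mm thick, from 100 to 132 mm above the bench, on a 9 mm stem; this point is 116 mm high. Grip it from above and push to box -y. In the box frame it is at x = -107 mm, y = 122 mm less the bolt's travel (68 mm when home).
- panel: Freshly lacquered square cinnabar-red panel, 110 x 110 x 10 mm, on pins in the box, its top 32 mm above the bench, 38 mm below the rim; origin under its centre. Must not be touched.
- jar: Stoppered brown clay jar on the shelf, 70 mm across, 96 mm high; origin at the centre of its underside. Leave it.
- whetstone: Grey whetstone block on the shelf, 58 x 150 x 32 mm; origin at the centre of its underside. Leave it.
- spatula: Horn spatula, 185 mm long, up to 36 mm wide, 6 mm high, on the bench near the robot; origin on its underside near the middle. Leave it.

How it is judged (in metres and radians):
On the way, in this order (a step that is already met when the one before it is completed fails the run):
1. the lid is drawn out from under the shelf: the middle of its handle at least 20 mm in front of the shelf's front edge (x of lid_handle in the frame of shelf below -0.02 m), for 0.1 s.
2. the lid lies level on the rim, its rear edge at least 4 mm under the back lip, the bolt still drawn back (travel under 15 mm) (x of lid in the frame of box between -0.006 and 0.004 m and z of lid in the frame of box between 0.066 and 0.0735 m and horizontal distance between lid and box below 0.01 m and angle between lid's own z axis and vertical below 0.035 rad and value of joint bolt below 0.015 m), for 0.2 s.
At the end, for the whole second after the job is handed in: The lid lies still and level (within 2 degrees) on the rim of the damp box, eye to the front, within 6 mm of fully home under the back lip, and the bolt is through its eye, within 5 mm of its end stop in the keeper (travel over 49 of 54 mm) (x of lid in the frame of box between -0.006 and 0.004 m and z of lid in the frame of box between 0.066 and 0.0735 m and horizontal distance between lid and box below 0.01 m and angle between lid's own z axis and vertical below 0.035 rad and angle between the x axis of lid and the x axis of box, either way round below 0.1 rad and value of joint bolt above 0.049 m and linear speed of lid below 0.01 m/s); the robot touches nothing.
It fails at once if something touches the wet panel (contact force between panel and anything else above 0.5 N).
It fails at once if the lid is dropped or slammed onto the box (moving faster than 0.4 m/s less than 20 mm above the rim) (linear speed of lid above 0.4 m/s and horizontal distance between lid and box below 0.06 m and z of lid in the frame of box between 0.06 and 0.09 m).
It fails at once if the jar, whetstone or spatula is moved by more than 25 mm or the jar is tipped (distance of any of jar, whetstone, spatula from where it was at the start of the episode above 0.025 m or angle between jar's own z axis and vertical above 0.3 rad).
It also fails if it takes over 58 s, if anything falls off the work surface, if the arm or the gripper's body presses on something with over 40 N, if the wrist force passes 120 N, or if a joint passes its speed limit or range.

## Working session

There is one attempt and no reset: what is moved stays moved. The work goes in short steps, Python scripts to look and compute and a tool call to move; the robot and the scene stay as the last step left them, time stands still between calls to the robot, and variables do not carry over. Pictures are saved under pics/ and viewed, at most 10 in all, crops included, and the job is handed in when it is done.

Besides the shell and the picture viewer there is one more tool, called after ">>>" in YAML: its name, and indented under it one key for each argument. jog_arm: Moves the arm, as the interface text tells. Its arguments: {"type":"object","properties":{"motion":{"type":"array"},"squeeze":{"type":"number"}},"required":["motion"]}

```bash
mkdir -p pics; ls; python3 - <<'E'
from plant import ctrl, viewer
import cv2,numpy as np
s=ctrl.observe(); print(s['t'],s['position'],s['tool_rot'],s['finger_gap'])
ims=[]
for n in ['scene','side']:
    im=viewer.get_image(n); cv2.imwrite(f'pics/{n}_raw.png',im[:,:,::-1]); 
    ims.append(im)
    c=viewer.calibration(n); R=np.array(c['R']);print(n,-R.T@np.array(c['t']),R[2])
w=viewer.get_image('wrist'); cv2.imwrite('pics/wrist_raw.png',w[:,:,::-1])
for n,im in zip(['scene','side'],ims): cv2.imwrite(f'pics/{n}_big.png',cv2.resize(im[:,:,::-1],(800,600),interpolation=cv2.INTER_CUBIC))
E
```

```text
pics
0.0 [5.99462995e+02 1.49451845e-02 2.47438198e+02] [-6.10470320e-04  7.07092582e-01  7.07120476e-01 -5.83380039e-04] 85.25669819943941
scene [1238.69957241 -420.52650032  648.95841895] [-0.69249903  0.45462151 -0.56014675]
side [235.61128599 906.55400497 631.60475553] [ 0.30145417 -0.81303794 -0.49809104]
```

View pics/scene_big.png

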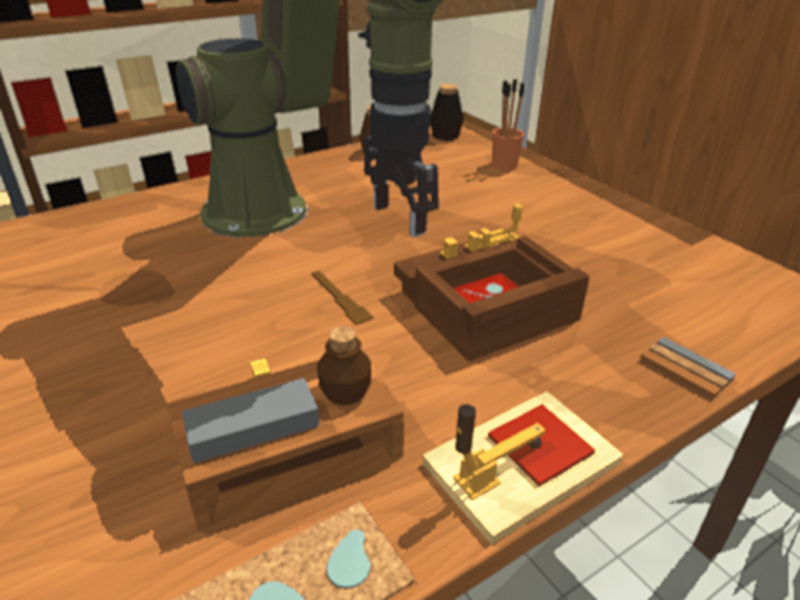

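View pics/side_big.png

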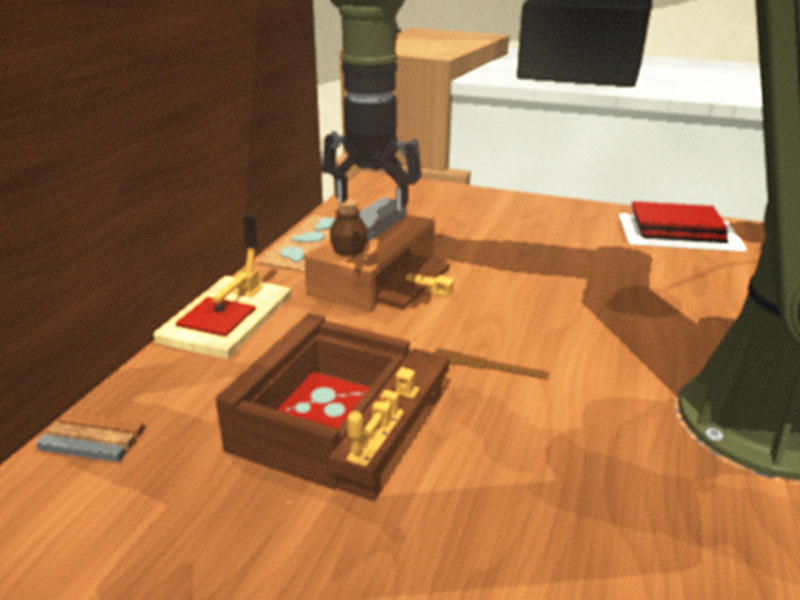

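The scene view shows the shelf front-left, with the jar at (343,370) and the whetstone at (250,420). The eye is in front of it at (260,367), and the box is at (500,290). In the side view the eye is at (440,285), the keeper at (405,380) and the knob at (355,425). The box is left of the shelf.

```bash
cat > h.py <<'E'
import cv2,numpy as np
from plant import ctrl,viewer
def ray(c,u,v):
    R=np.array(c['R']);t=np.array(c['t']).ravel()
    d=R.T@np.linalg.inv(np.array(c['mtx']))@np.array([u,v,1.]);return -R.T@t,d/np.linalg.norm(d)
def onz(c,u,v,z):
    o,d=ray(c,u,v);return o+d*(z-o[2])/d[2]
def tri(r):
    A=np.zeros((3,3));b=np.zeros(3)
    for o,d in r:
        P=np.eye(3)-np.outer(d,d);A+=P;b+=P@o
    x=np.linalg.solve(A,b);return x,[np.linalg.norm((np.eye(3)-np.outer(d,d))@(x-o)) for o,d in r]
def proj(c,X):
    p=np.array(c['mtx'])@(np.array(c['R'])@np.array(X)+np.array(c['t']).ravel());return p[:2]/p[2]
def blobs(im,lo,hi,amin=15):
    m=cv2.inRange(cv2.cvtColor(im,cv2.COLOR_RGB2HSV),lo,hi)
    n,l,s,ce=cv2.connectedComponentsWithStats(m)
    return m,[(s[i].tolist(),ce[i].round(1).tolist()) for i in range(1,n) if s[i][4]>=amin]
E
python3 - <<'E'
from h import *
out=[]
for n in ['scene','side','wrist']:
    im=cv2.imread(f'pics/{n}_raw.png')[:,:,::-1].copy()
    m,b=blobs(im,(18,120,110),(35,255,255)); print(n,b)
crop=lambda n,y0,y1,x0,x1:cv2.resize(cv2.imread(f'pics/{n}_raw.png')[y0:y1,x0:x1],(400,300),interpolation=cv2.INTER_CUBIC)
a=np.hstack([crop('side',195,321,135,303),crop('side',120,216,180,308)])
b=np.hstack([crop('scene',126,231,245,385),crop('scene',207,342,100,280)])
cv2.imwrite('pics/crops.png',np.vstack([a,b]))
E
```

```text
scene [([298, 130, 36, 31, 361], [316.0, 149.6]), ([282, 152, 11, 14, 103], [287.4, 158.3]), ([160, 229, 13, 12, 109], [166.1, 234.7]), ([290, 272, 58, 48, 942], [312.6, 296.6]), ([151, 365, 8, 3, 16], [154.7, 366.4])]
side [([255, 25, 58, 13, 416], [278.7, 30.2]), ([136, 159, 33, 33, 315], [154.6, 180.0]), ([172, 162, 9, 7, 23], [175.8, 165.1]), ([265, 177, 26, 12, 169], [279.4, 181.2]), ([145, 187, 40, 42, 154], [163.8, 207.9]), ([223, 235, 45, 63, 756], [245.0, 267.0]), ([223, 263, 10, 19, 123], [226.9, 271.6])]
wrist [([478, 192, 34, 47, 1269], [496.9, 213.4]), ([195, 305, 77, 32, 1517], [227.3, 322.0])]
```

View pics/crops.png

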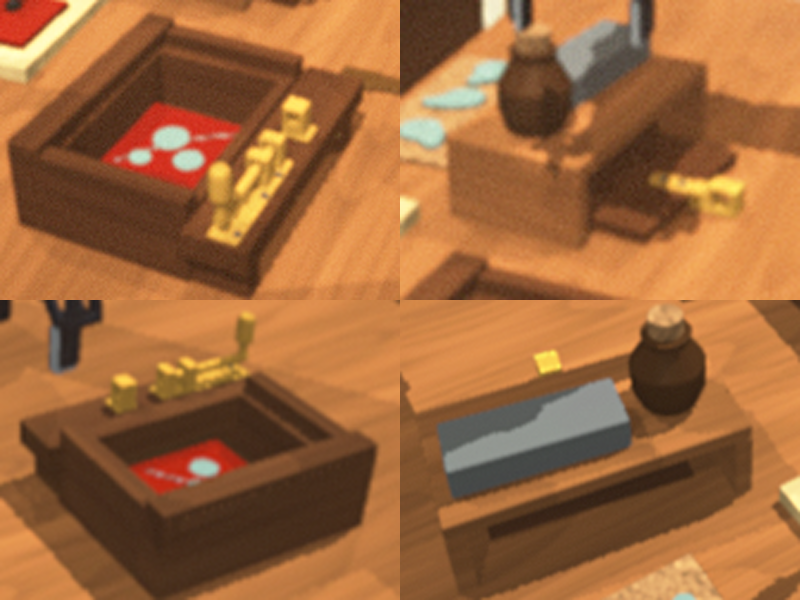

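View pics/wrist_raw.png

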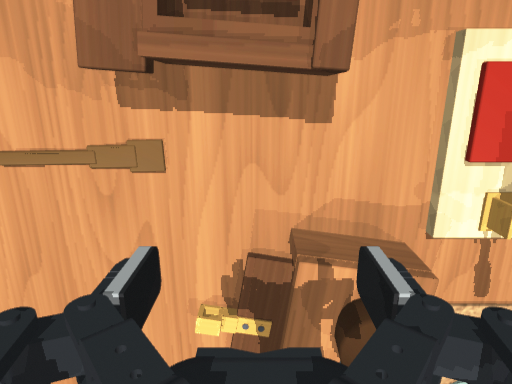

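The wrist view (image right is +x, up is +y) shows the eye at (195–272, 305–337). The lid's front edge runs (248,253)–(235,345) and the shelf's left side starts at (290,231). The box's front is at the top and the spatula is at (0–165,157). The crops show the box and its brass clearly.

```bash
python3 - <<'E'
from h import *
cw=viewer.calibration('wrist');cs=viewer.calibration('scene');cd=viewer.calibration('side')
np.set_printoptions(precision=1,suppress=True)
R=np.array(cw['R']);print('cam',-R.T@np.array(cw['t']).ravel(),R[2])
for nm,u,v,z in [('loop',208,320,28),('eyebase',271,328,28),('lidcorner',248,253,14),('lidfront2',235,345,14),('shelf fl',293,229,84),('shelf l2',405,243,84),('boxR front',75,68,66),('spat tip',165,157,3)]:
    print(nm,onz(cw,u,v,z))
print('eye tri',tri([ray(cs,166,234.7),ray(cd,286.5,181.5)]))
# crop -> px
sd=lambda x,y:(135+x*168/400,195+y*126/300)
sc=lambda x,y:(245+x*140/400,126+(y-300)*105/300)
print('keeper top',tri([ray(cd,*sd(297,103)),ray(cs,*sc(124,380))]))
print('knob top',tri([ray(cd,*sd(219,168)),ray(cs,*sc(247,316))]))
sh=lambda x,y:(180+(x-400)*128/400,120+y*96/300)
ss=lambda x,y:(100+(x-400)*180/400,207+(y-300)*135/300)
for nm,p in [('FL',sh(583,180)),('BL',sh(449,140)),('FR',sh(705,65))]: print('shelf side',nm,onz(cd,*p,84))
for nm,p in [('BL',ss(750,428)),('BR',ss(440,512)),('FR',ss(420,410))]: print('shelf scene',nm,onz(cs,*p,84))
E
```

```text
cam [600.1  71.1 373.3] [-0.  -0.3 -1. ]
loop [ 538.2 -195.8   28. ]
eyebase [ 614.8 -207.3   28. ]
lidcorner [ 587.1 -113.1   14. ]
lidfront2 [ 569.  -244.8   14. ]
shelf fl [631.8 -52.5  84. ]
shelf l2 [738.  -66.7  84. ]
boxR front [440.9  90.2  66. ]
spat tip [494.7   0.1   3. ]
eye tri (array([ 530.7, -203.9,   20.6]), [np.float64(0.36076066345001295), np.float64(0.3607606634498545)])
keeper top (array([477.5, 192.3,  94.4]), [np.float64(0.33346211828463657), np.float64(0.3334621182847552)])
knob top (array([488.6, 338.3, 129.9]), [np.float64(0.14974078757755047), np.float64(0.14974078757764744)])
shelf side FL [626.4 -64.8  84. ]
shelf side BL [768.6 -95.1  84. ]
shelf side FR [ 602.9 -341.3   84. ]
shelf scene BL [ 779.3 -109.5   84. ]
shelf scene BR [ 724.  -366.2   84. ]
shelf scene FR [ 602.2 -346.6   84. ]
```

>>> jog_arm:
  motion: [1,-0.3,-0.2,0.1,-0.06,1,-0.6,-0.35,0.3,-0.12,1,-0.9,-0.5,0.4,-0.18,1,-1,-0.55,0.5,-0.24,1,-1,-0.55,0.5,-0.3,1,-1,-0.55,0.5,-0.36,1,-1,-0.55,0.5,-0.42,1,-1,-0.55,0.5,-0.456,1,-1,-0.55,0.5,-0.456,1,-1,-0.55,0.5,-0.456]

```text
t: 1.4
position: [533.9, -120.0, 188.2]
tool_rot: [-0.0, 0.07, 0.998, 0.0]
ft_force: [-0.5, -0.1, -0.1]
finger_gap: 85.4
finger_force: 0.0
```

```bash
python3 - <<'E'
from h import *
s=ctrl.observe();print(s['t'],s['position'],s['tool_rot'],s['joint_pos'],s['ft_force'])
im=viewer.get_image('wrist');cv2.imwrite('pics/w2.png',im[:,:,::-1])
m,b=blobs(im,(18,120,110),(35,255,255));print(b)
E
```

```text
1.4 [ 533.91218264 -119.960187    188.17229837] [-1.31427919e-04  7.00543193e-02  9.97543169e-01  1.60684008e-05] [-2.21006823e-01  2.47036392e-01 -2.75522745e-01  1.04850189e+00
 -7.74167502e-06 -8.07833282e-02] [-0.52959003 -0.10559266 -0.10228705]
[([152, 169, 33, 96, 2224], [170.1, 214.3])]
```

View pics/w2.png

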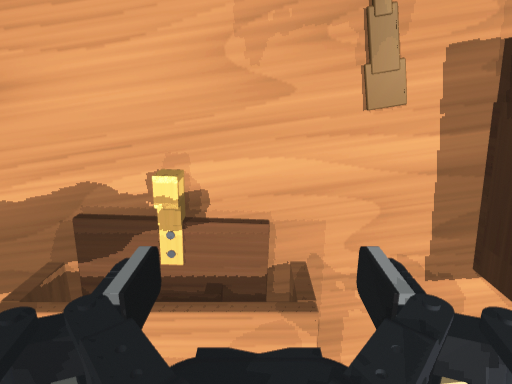

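The lid's front edge runs (76,214)–(270,220), with the eye loop's top around (169,190) and the eye plate down to (172,264). The shelf's front edge is at about row 305, and the spatula is well away at (385,60).

```bash
python3 - <<'E'
from h import *
np.set_printoptions(precision=1,suppress=True)
c=viewer.calibration('wrist')
im=cv2.imread('pics/w2.png')[:,:,::-1]
a,b=onz(c,76,214,14),onz(c,270,220,14);d=b-a
print(a,b,np.linalg.norm(d),'yaw',np.arctan2(-d[0],d[1]))
yaw=np.arctan2(-d[0],d[1]);x=np.array([np.cos(yaw),np.sin(yaw),0])
mid=(a+b)/2;print('eye from edge',mid-32*x,'handle',mid+75*x)
for z,p in [(28,(152,176)),(28,(183,176)),(28,(158,207)),(28,(183,207)),(14,(160,264)),(14,(184,264)),(84,(0,307)),(84,(315,307))]: print(p,onz(c,*p,z))
E
```

```text
[ 550.1 -298.7   14. ] [ 582.1 -116.3   14. ] 185.19858424252473 yaw -0.1734965434993016
eye from edge [ 534.6 -202.    14. ] handle [ 639.9 -220.5   14. ]
(152, 176) [ 520.9 -213.4   28. ]
(183, 176) [ 524.7 -186.4   28. ]
(158, 207) [ 549.8 -214.7   28. ]
(183, 207) [ 553.  -192.3   28. ]
(160, 264) [ 613.4 -231.2   14. ]
(184, 264) [ 616.7 -207.5   14. ]
(0, 307) [ 597.8 -338.    84. ]
(315, 307) [633.1 -89.2  84. ]
```

>>> jog_arm:
  motion: [1,-0.05,-0.3,0.2,0.01,1,-0.11,-0.674,0.4,0.01,1,-0.11,-0.674,0.7,0.01,1,-0.11,-0.674,1,0.01,1,-0.11,-0.674,1,0.01,1,-0.11,-0.674,1,0.01,0.5,-0.11,-0.674,1,0.01,0.2,-0.11,-0.674,1,0.01,0,-0.11,-0.674,1,0.01,0,-0.11,-0.674,1,0.01]

```text
t: 2.7
position: [536.0, -201.9, 68.6]
tool_rot: [0.0, 0.085, 0.996, -0.0]
ft_force: [0.4, 0.1, -0.6]
finger_gap: 42.7
finger_force: 0.0
```

```bash
python3 - <<'E'
from h import *
s=ctrl.observe();print(s['t'],s['position'],s['finger_gap'])
im=viewer.get_image('wrist');cv2.imwrite('pics/w3.png',im[:,:,::-1])
print(blobs(im,(18,120,110),(35,255,255))[1])
E
```

```text
2.7 [ 536.03355915 -201.92951547   68.55544224] 42.69582950119901
[([233, 192, 42, 147, 5070], [254.0, 262.4])]
```

View pics/w3.png

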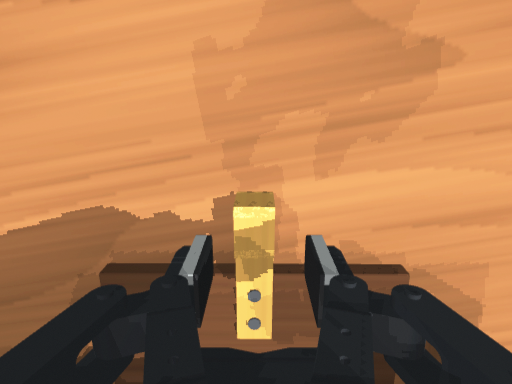

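The eye is centred between the fingers (column 254) and the lid's front edge is horizontal, so the tool is aligned with the lid. Next I descend and grip.

>>> jog_arm:
  motion: [0,0,0,0.2,0,0,0,0,0.38,0,0,0,0,0.38,0,-1,0,0,0.38,0,-1,0,0,0.38,0,-1,0,0,0.38,0,-1,0,0,0.38,0,-1,0.1,0,0.38,0,-1,0.25,0,0.38,0,-1,0.4,0,0.38,0]
  squeeze: 50

```text
t: 4.0
position: [490.1, -194.0, 23.6]
tool_rot: [0.002, 0.084, 0.996, -0.0]
ft_force: [4.9, -0.7, 2.5]
finger_gap: 21.0
finger_force: 49.5
```

>>> jog_arm:
  motion: [-1,0.13,0,0,0,-1,0.28,0,0,0,-1,0.43,0,0,0,-1,0.56,0,0,0,-1,0.62,0,0,0,-1,0.64,0,0,0,0,0.64,0,0,0,0,0.64,0,0,0,0,0.64,0,-0.4,0,0,0.64,0,-0.8,0]

```text
t: 5.25
position: [411.3, -180.2, 118.8]
tool_rot: [-0.002, 0.085, 0.996, 0.001]
ft_force: [0.6, -0.2, -1.0]
finger_gap: 42.5
finger_force: 0.0
```

```bash
python3 - <<'E'
from h import *
s=ctrl.observe();print(s['t'],s['position'],s['tool_rot'],s['finger_gap'],s['ft_force'],s['joint_pos'])
im=viewer.get_image('wrist');cv2.imwrite('pics/w4.png',im[:,:,::-1])
print(blobs(im,(18,120,110),(35,255,255))[1])
E
```

```text
5.25 [ 411.30532489 -180.16556782  118.78980966] [-1.78499924e-03  8.46576304e-02  9.96408342e-01  5.61911488e-04] 42.505385978106915 [ 0.56401927 -0.24336079 -0.98469058] [-4.12797924e-01  1.34585045e-01 -5.88416544e-01  8.51536454e-01
 -8.63103778e-05 -2.43279305e-01]
[([242, 177, 33, 11, 290], [257.9, 181.4]), ([241, 191, 34, 34, 875], [257.7, 206.8]), ([242, 224, 32, 73, 1840], [256.9, 260.2])]
```

View pics/w4.png

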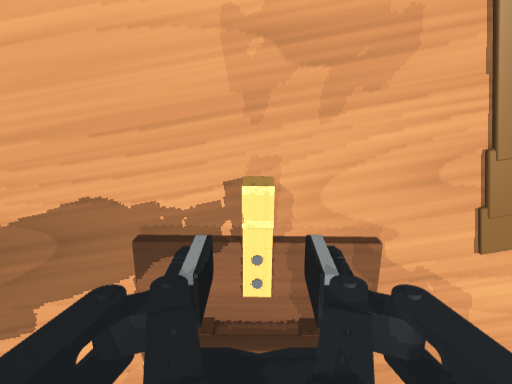

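The lid is drawn out: its front edge runs (134,237)–(381,240) and the eye is centred at column 257.

```bash
python3 - <<'E'
from h import *
np.set_printoptions(precision=1,suppress=True)
c=viewer.calibration('wrist')
a,b=onz(c,134,237,14),onz(c,381,240,14);d=b-a;yaw=np.arctan2(-d[0],d[1])
x=np.array([np.cos(yaw),np.sin(yaw),0]);print(a,b,np.linalg.norm(d),yaw,'handle',(a+b)/2+75*x)
e=[onz(c,242,187,28),onz(c,274,187,28),onz(c,258,187,28)];print(e)
E
```

```text
[ 434.7 -283.2   14. ] [469.3 -96.1  14. ] 190.29604683727297 -0.182811153593109 handle [ 525.8 -203.3   14. ]
[array([ 405.4, -192.6,   28. ]), array([ 409.2, -170.8,   28. ]), array([ 407.3, -181.7,   28. ])]
```

>>> jog_arm:
  motion: [1,-0.2,0,0,0.055,1,-0.4,0,0,0.11,1,-0.6,0,0,0.17,1,-0.8,-0.02,0,0.22,1,-0.97,-0.02,0,0.28,1,-0.97,-0.02,0,0.34,1,-0.97,-0.02,0,0.4,1,-0.97,-0.02,0,0.46,1,-0.97,-0.02,0,0.502,1,-0.97,-0.02,0,0.502]

```text
t: 6.55
position: [526.5, -202.6, 118.0]
tool_rot: [-0.001, 0.766, 0.643, -0.0]
ft_force: [1.0, 0.8, 0.1]
finger_gap: 85.1
finger_force: 0.0
```

```bash
python3 - <<'E'
from h import *
s=ctrl.observe();print(s['t'],s['position'],s['tool_rot'],s['finger_gap'],s['ft_force'],s['joint_pos'])
im=viewer.get_image('wrist');cv2.imwrite('pics/w5.png',im[:,:,::-1])
m,b=blobs(im,(18,120,110),(35,255,255));print(b)
E
```

```text
6.55 [ 526.46928279 -202.56146619  117.98895158] [-7.76579113e-04  7.65967208e-01  6.42879003e-01 -4.69905947e-04] 85.09762747260507 [0.9860348  0.75841777 0.10321807] [-3.67255827e-01  3.33659906e-01 -3.29356848e-01  9.09593566e-01
 -7.05453488e-05  1.37783417e+00]
[([141, 0, 16, 42, 197], [149.2, 20.6]), ([211, 0, 10, 36, 114], [215.7, 14.2]), ([221, 0, 40, 45, 1318], [242.5, 20.7]), ([6, 5, 19, 45, 128], [14.5, 28.1]), ([482, 159, 30, 149, 1274], [497.7, 232.9]), ([67, 174, 110, 42, 1124], [115.5, 187.1]), ([151, 179, 16, 1, 16], [158.5, 179.0]), ([183, 180, 26, 3, 28], [196.4, 180.1]), ([160, 187, 9, 5, 17], [163.3, 188.8]), ([188, 188, 12, 9, 22], [193.9, 190.5]), ([199, 194, 11, 16, 26], [206.9, 204.4]), ([495, 212, 17, 97, 838], [505.5, 273.4]), ([79, 215, 19, 1, 19], [88.0, 215.0]), ([108, 220, 17, 38, 177], [115.9, 237.3]), ([120, 221, 15, 33, 204], [127.9, 236.2]), ([151, 309, 4, 7, 17], [152.4, 312.2]), ([179, 308, 14, 38, 117], [186.0, 322.4]), ([188, 308, 4, 8, 18], [189.7, 311.0])]
```

View pics/w5.png

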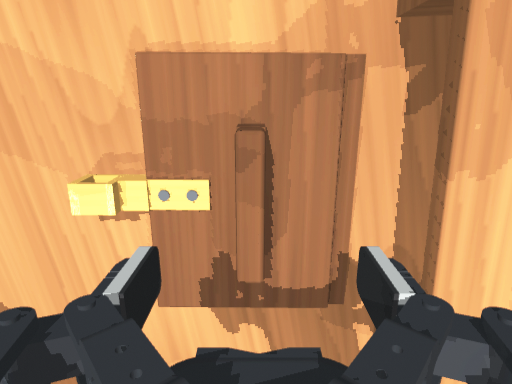

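The whole lid shows: front edge (137,53)–(160,307), far side row 53, near side row 306, and handle top columns 236–266, rows 125–282. The eye loop is at (68–117, 183–215).

```bash
python3 - <<'E'
from h import *
np.set_printoptions(precision=1,suppress=True)
c=viewer.calibration('wrist')
TL,BL=onz(c,137,53,14),onz(c,160,307,14);d=TL-BL;print(TL,BL,np.linalg.norm(d),'yaw',np.arctan2(-d[0],d[1]))
yaw=np.arctan2(-d[0],d[1]);x=np.array([np.cos(yaw),np.sin(yaw),0]);print('centre',(TL+BL)/2+75*x)
h=[onz(c,*p,52) for p in [(236,128),(266,128),(237,282),(266,282)]];print(np.array(h),np.mean(h,axis=0))
h=[onz(c,*p,52) for p in [(251,128),(251.5,282)]];d=h[0]-h[1];print('hyaw',np.arctan2(-d[0],d[1]),np.linalg.norm(d))
d=onz(c,347,55,8)-onz(c,330,303,8);print('rear step yaw',np.arctan2(-d[0],d[1]))
for p in [(68,183),(68,215),(116,183),(116,215)]:print(onz(c,*p,28))
E
```

```text
[466.7 -96.3  14. ] [ 433.1 -282.    14. ] 188.74589266700298 yaw -0.1787204250653985
centre [ 523.7 -202.5   14. ]
[[ 523.2 -150.2   52. ]
 [ 539.9 -153.1   52. ]
 [ 504.9 -247.5   52. ]
 [ 523.5 -250.7   52. ]] [ 522.9 -200.4   52. ]
hyaw -0.17644893931239022 98.9941037599425
rear step yaw -0.1721920677981674
[ 403.5 -168.7   28. ]
[ 395.9 -190.6   28. ]
[ 435.1 -174.3   28. ]
[ 428.5 -196.3   28. ]
```

>>> jog_arm:
  motion: [1,0,-0.026,0.3,0,1,0,-0.026,0.55,0,1,0,-0.026,0.66,0,1,0,-0.026,0.66,0,-1,0,-0.026,0.66,0,-1,0,-0.026,0.66,0,-1,0,-0.026,0.66,0,-1,0,-0.026,0.66,0,-1,0,-0.026,0.66,0,-1,0,-0.026,0.66,0]
  squeeze: 90

```text
t: 7.85
position: [523.7, -202.4, 40.1]
tool_rot: [-0.0, 0.767, 0.642, -0.0]
ft_force: [-3.0, 1.4, 6.6]
finger_gap: 16.3
finger_force: 89.5
```

>>> jog_arm:
  motion: [1,0,0,0,0,1,0,0,0,0,1,0,0,0,0,1,0,0,0,0,1,0,0,-0.3,0,1,0,0,-0.6,0,1,0,0,-1,0,1,0.3,0,-1,0,1,0.7,0,-1,0,1,1,0,-1,0]

```text
t: 9.1
position: [545.4, -82.7, 159.7]
tool_rot: [0.0, 0.766, 0.642, 0.0]
ft_force: [0.6, -0.0, -0.1]
finger_gap: 85.6
finger_force: 0.0
```

>>> jog_arm:
  motion: [1,0.2,0,-0.1,0,1,0.5,-0.1,-0.2,0,1,0.8,-0.15,-0.3,0,1,1,-0.2,-0.4,0,1,1,-0.2,-0.5,0,1,1,-0.2,-0.6,0,1,1,-0.2,-0.75,0,1,1,-0.2,-0.75,0,1,1,-0.2,-0.75,0,1,1,-0.2,-0.75,0]

```text
t: 10.35
position: [542.1, 37.8, 248.7]
tool_rot: [-0.0, 0.767, 0.642, -0.001]
ft_force: [-0.1, 0.3, 0.3]
finger_gap: 85.5
finger_force: 0.0
```

>>> jog_arm:
  motion: [1,0.2,0,0,0,1,0.5,-0.1,0,0,1,0.8,-0.2,0,-0.03,1,1,-0.2,0,-0.03,1,1,-0.2,0,-0.03,1,1,-0.2,0,-0.03,1,1,-0.2,0,-0.03,1,1,-0.2,0,-0.03,1,1,-0.2,0,-0.03,1,1,-0.2,0,-0.03]

```text
t: 11.6
position: [539.9, 160.3, 249.6]
tool_rot: [0.0, 0.736, 0.678, 0.0]
ft_force: [0.2, -0.4, 1.2]
finger_gap: 85.7
finger_force: 0.0
```

```bash
python3 - <<'E'
from h import *
s=ctrl.observe();print(s['t'],s['position'],s['tool_rot'],s['finger_gap'],s['ft_force'],s['joint_pos'])
im=viewer.get_image('wrist');cv2.imwrite('pics/w6.png',im[:,:,::-1])
cv2.imwrite('pics/w6b.png',cv2.resize(im[:,:,::-1],(800,600),interpolation=cv2.INTER_CUBIC))
m,b=blobs(im,(18,120,110),(35,255,255));print(b)
E
```

```text
11.6 [539.93956798 160.30183096 249.55385322] [1.62613461e-06 7.35505983e-01 6.77518227e-01 3.93355862e-05] 85.71825199096787 [ 0.17203835 -0.41922578  1.24934021] [ 2.88582066e-01  2.43636800e-01 -1.36954364e-01  1.19013309e+00
  3.17093724e-05  1.94140846e+00]
[([160, 0, 35, 94, 1804], [179.5, 47.6]), ([169, 130, 30, 28, 369], [187.1, 140.2]), ([396, 243, 5, 19, 74], [398.1, 251.9]), ([255, 246, 11, 30, 235], [259.5, 259.0]), ([268, 247, 3, 9, 16], [268.7, 250.2]), ([62, 277, 9, 26, 72], [66.4, 291.0]), ([55, 300, 4, 13, 15], [56.5, 305.9]), ([264, 322, 9, 24, 136], [268.3, 336.3])]
```

View pics/w6b.png

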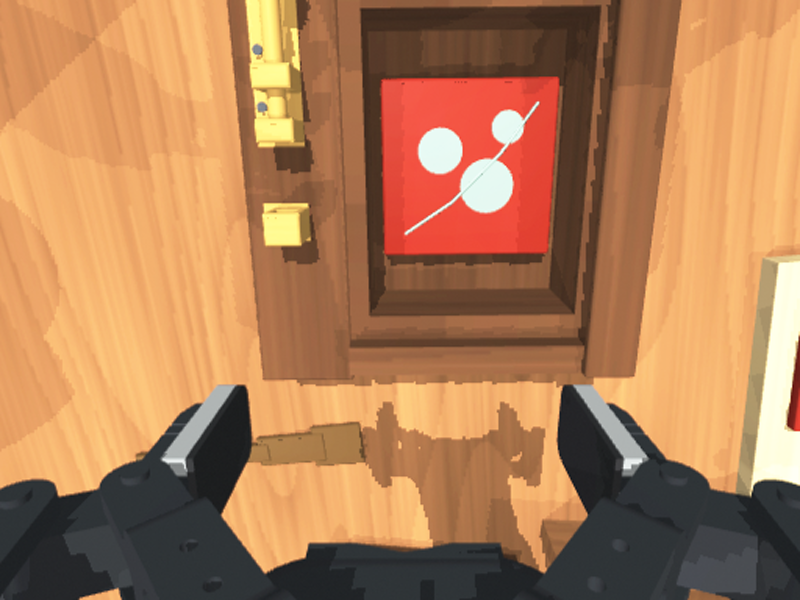

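The box appears from above. In 800-px coordinates the rim opening corners are about (361,10), (601,8), (370,315) and (575,313). The keeper's top is at (264–309, 205–240), the guide ahead of the gap ends near row 140, and the panel is at (382–558, 78–254).

```bash
python3 - <<'E'
from h import *
np.set_printoptions(precision=2,suppress=True)
c=viewer.calibration('wrist');k=.64
P=lambda u,v,z:onz(c,(u+.5)*k-.5,(v+.5)*k-.5,z)
q=[P(361,10,70),P(601,8,70),P(370,315,70),P(575,313,70)];print(np.array(q),np.mean(q,axis=0))
d=q[0]-q[2];print('L edge yaw',np.arctan2(-d[0],d[1]),np.linalg.norm(d));d=q[3]-q[2];print('bottom yaw',np.arctan2(d[1],d[0]),np.linalg.norm(d))
d=q[1]-q[3];print('R yaw',np.arctan2(-d[0],d[1]),np.linalg.norm(d));d=q[1]-q[0];print(np.linalg.norm(d))
p=[P(*a,22+10) for a in [(382,79),(558,78),(386,254),(548,254)]];print('panel',np.array(p),np.mean(p,axis=0))
kp=[P(264,206,96),P(309,206,96),P(265,246,96),P(309,240,96)];print('keeper',np.array(kp))
d=P(231,5,66)-P(262,378,66);print('rail yaw',np.arctan2(-d[0],d[1]),P(262,378,66))
d=P(670,90,92)-P(636,376,92);print('back yaw',np.arctan2(-d[0],d[1]))
g=[P(256,121,96),P(293,119,96),P(257,140,96),P(294,139,96)];print('guide',np.array(g))
im=cv2.imread('pics/w6.png')
cv2.imwrite('pics/w6c.png',cv2.resize(im[0:250,140:440],(800,667))[:600])
E
```

```text
[[529.04 299.35  70.  ]
 [654.24 289.97  70.  ]
 [516.85 131.53  70.  ]
 [642.39 122.52  70.  ]] [585.63 210.84  70.  ]
L edge yaw -0.07251920043414142 168.26115019144441
bottom yaw -0.07164648099397207 125.86466724623202
R yaw -0.07066140024768797 167.87094563407013
125.55306248943897
panel [[535.68 269.24  32.  ]
 [642.53 261.01  32.  ]
 [528.15 160.95  32.  ]
 [635.98 152.09  32.  ]] [585.58 210.83  32.  ]
keeper [[469.52 205.12  96.  ]
 [493.27 203.16  96.  ]
 [466.68 183.81  96.  ]
 [490.84 185.12  96.  ]]
rail yaw -0.08288626859302019 [442.63  93.27  66.  ]
back yaw -0.0655838713405669
guide [[472.21 247.73  96.  ]
 [491.02 247.15  96.  ]
 [471.22 238.57  96.  ]
 [490.15 237.5   96.  ]]
```

View pics/w6c.png

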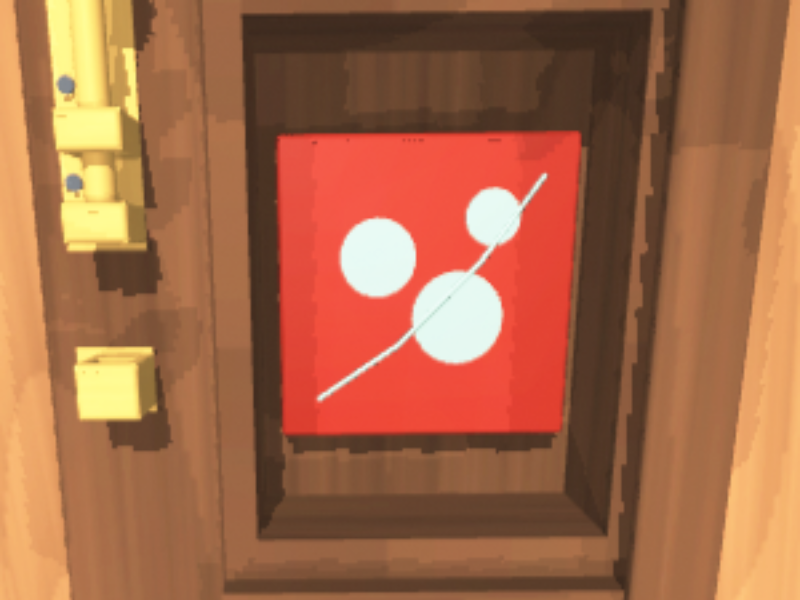

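>>> jog_arm:
  motion: [1,-0.2,0,0,0.01,1,-0.5,0,0,0.03,1,-0.8,0.05,0,0.03,1,-1,0.05,0,0.03,1,-1,0.05,0,0.03,1,-1,0.05,0,0.03,1,-1,0.05,0,0.03,1,-1,0.05,0,0.03,1,-1,0.05,0,0.03,1,-1,0.05,0,0.03]

```text
t: 12.9
position: [536.1, 40.6, 249.5]
tool_rot: [0.0, 0.766, 0.642, -0.0]
ft_force: [0.1, -0.5, -0.2]
finger_gap: 85.4
finger_force: 0.0
```

>>> jog_arm:
  motion: [1,-0.2,0,0.1,0,1,-0.5,0.1,0.2,0,1,-0.8,0.15,0.4,0,1,-1,0.15,0.6,0,1,-1,0.15,0.75,0,1,-1,0.15,0.75,0,1,-1,0.15,0.75,0,1,-1,0.15,0.75,0,1,-1,0.15,0.75,0,1,-1,0.15,0.75,0]

```text
t: 14.15
position: [533.1, -80.7, 159.9]
tool_rot: [0.0, 0.766, 0.642, 0.0]
ft_force: [-0.9, 0.5, 0.3]
finger_gap: 85.2
finger_force: 0.0
```

>>> jog_arm:
  motion: [1,-0.2,0,0,0,1,-0.5,0.1,0,0,1,-0.8,0.1,0,0,1,-1,0.1,0,0,1,-1,0.1,0.1,0,1,-1,0.1,0.25,0,1,-1,0.1,0.25,0,1,-1,0.1,0.25,0,1,-1,0.1,0.25,0,1,-1,0.1,0.25,0]

```text
t: 15.4
position: [524.1, -201.1, 130.1]
tool_rot: [0.0, 0.766, 0.642, 0.0]
ft_force: [0.9, -0.7, 0.6]
finger_gap: 85.4
finger_force: 0.0
```

```bash
python3 - <<'E'
from h import *
np.set_printoptions(precision=4,suppress=True)
s=ctrl.observe();p=np.array(s['position']);q=s['tool_rot'];yaw=2*(np.arctan2(q[2],q[1])-np.pi/4)
print(s['t'],p,yaw)
t=np.array([np.cos(yaw),np.sin(yaw)]);d=np.array([523.3,-202.2])-p[:2]
print('tool x,y shares',(-d[0]*t[1]+d[1]*t[0])/120,d@t/120,'z',(p[2]-39.5)/120)
im=viewer.get_image('wrist');cv2.imwrite('pics/w7.png',im[:,:,::-1])
c=viewer.calibration('wrist')
print([proj(c,X) for X in [(466.7,-96.3,14),(433.1,-282,14)]])
m,b=blobs(im,(18,120,110),(35,255,255),300);print(b, proj(c,(403.5,-168.7,28)))
E
```

```text
15.4 [ 524.0803 -201.0749  130.0788] -0.17566779455785242
tool x,y shares -0.010368155501739766 -0.004763396757335897 z 0.754823400111187
[array([146.7519,  56.8525]), array([167.456 , 299.5341])]
[([233, 0, 27, 48, 975], [245.0, 24.1]), ([473, 165, 27, 132, 684], [486.2, 227.1]), ([84, 172, 134, 38, 957], [132.7, 183.4]), ([484, 236, 24, 71, 618], [494.5, 276.0])] [ 80.9703 180.3992]
```

>>> jog_arm:
  motion: [1,-0.01,-0.005,0.4,0,1,-0.01,-0.005,0.7,0,1,-0.01,-0.005,0.755,0,-1,-0.01,-0.005,0.755,0,-1,-0.01,-0.005,0.755,0,-1,-0.01,-0.005,0.755,0,-1,-0.01,-0.005,0.755,0,-1,-0.01,-0.005,0.755,0,-1,-0.01,-0.005,0.755,0,-1,-0.01,-0.005,0.755,0]
  squeeze: 90

```text
t: 16.7
position: [523.8, -202.5, 40.2]
tool_rot: [0.001, 0.767, 0.642, 0.001]
ft_force: [-1.2, 1.1, 5.6]
finger_gap: 16.8
finger_force: 88.7
```

>>> jog_arm:
  motion: [-1,0,0,-0.05,0,-1,0,0,-0.15,0,-1,0,0,-0.3,0,-1,0,0,-0.45,0,-1,0,0,-0.6,0,-1,0,0,-0.75,0,-1,0,0,-0.9,0,-1,0,0,-1,0,-1,0,0,-1,0,-1,0,0,-1,0]

```text
t: 17.95
position: [522.4, -202.0, 158.3]
tool_rot: [-0.0, 0.766, 0.642, -0.0]
ft_force: [-1.2, 0.4, -5.3]
finger_gap: 16.6
finger_force: 88.2
```

```bash
python3 - <<'E'
from h import *
s=ctrl.observe();print(s['t'],s['position'],s['tool_rot'],s['finger_gap'],s['ft_force'],s['ft_torque'])
im=viewer.get_image('wrist')
a=cv2.resize(im[:,:,::-1],(400,300))
b=viewer.get_image('side')[60:210,240:440];b=cv2.resize(b[:,:,::-1],(400,300))
cv2.imwrite('pics/w8.png',np.hstack([a,b]))
E
```

```text
17.95 [ 522.35367253 -202.0002852   158.28807848] [-4.63426418e-04  7.66487892e-01  6.42258539e-01 -2.56063724e-04] 16.61422191546496 [-1.17755152  0.40978475 -5.2544992 ] [0.04054367 0.04197792 0.02089148]
```

View pics/w8.png

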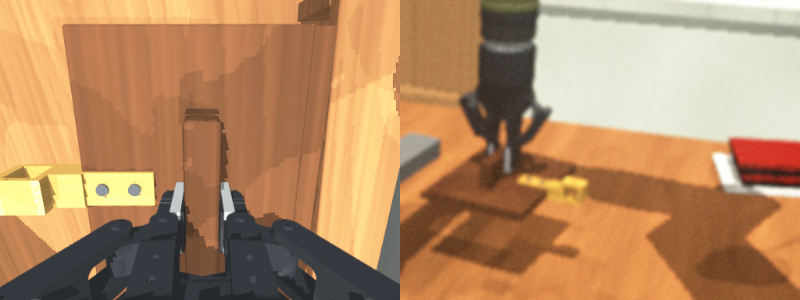

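The lid hangs level in the gripper, held at its handle's middle (wrist half: handle at column ~203 and front edge at column ~78). Now I carry it to the box.

>>> jog_arm:
  motion: [-1,0.05,0,0,0,-1,0.15,0,0,0,-1,0.3,-0.02,0,0,-1,0.45,-0.03,0,0,-1,0.6,-0.04,0,0,-1,0.75,-0.05,0,0,-1,0.88,-0.05,0,0,-1,0.97,-0.05,0,0,-1,1,-0.05,0,0,-1,1,-0.05,0,0]

```text
t: 19.3
position: [538.0, -83.0, 158.8]
tool_rot: [0.0, 0.766, 0.642, -0.0]
ft_force: [-0.1, -0.2, -4.4]
finger_gap: 16.8
finger_force: 88.1
```

>>> jog_arm:
  motion: [-1,0.1,0,0,0,-1,0.22,0,0,0,-1,0.35,-0.02,0,0,-1,0.5,-0.03,0,0,-1,0.65,-0.04,0,0,-1,0.78,-0.05,0,0,-1,0.9,-0.05,0,0,-1,0.97,-0.05,0,0,-1,1,-0.05,0,0,-1,1,-0.05,0,0]

```text
t: 20.55
position: [553.1, 36.1, 158.9]
tool_rot: [0.0, 0.767, 0.642, -0.0]
ft_force: [0.1, 0.2, -4.5]
finger_gap: 16.5
finger_force: 88.1
```

>>> jog_arm:
  motion: [-1,0.1,0,0,0,-1,0.22,0,0,0,-1,0.35,-0.02,0,-0.01,-1,0.5,-0.03,0,-0.02,-1,0.65,-0.04,0,-0.03,-1,0.78,-0.05,0,-0.033,-1,0.9,-0.05,0,-0.033,-1,0.97,-0.05,0,-0.033,-1,1,-0.05,0,-0.033,-1,1,-0.05,0,-0.033]

```text
t: 21.8
position: [568.1, 155.3, 158.8]
tool_rot: [0.0, 0.732, 0.681, -0.0]
ft_force: [0.2, 1.3, -5.4]
finger_gap: 16.6
finger_force: 88.1
```

```bash
cat > to.py <<'E'
from h import *
import sys
np.set_printoptions(precision=4,suppress=True)
s=ctrl.observe();p=np.array(s['position']);q=s['tool_rot'];yaw=2*(np.arctan2(q[2],q[1])-np.pi/4)
X=np.array(list(map(float,sys.argv[1:4])));yt=float(sys.argv[4])
d=(X-p)[:2];t=np.array([np.cos(yaw),np.sin(yaw)])
print(s['t'],p,'yaw',yaw,s['ft_force'],s['finger_gap'],s['finger_force'])
print('x,y,z,turn',(-d[0]*t[1]+d[1]*t[0])/120,d@t/120,(p[2]-X[2])/120,-(yt-yaw)/np.pi)
E
python3 to.py 569.6 211.5 125 -0.0716
```

```text
21.8 [568.1179 155.2858 158.8284] yaw -0.07235999372699298 [ 0.1951  1.2712 -5.4153] 16.595980239502346 88.10455799102783
x,y,z,turn 0.4681183212525014 -0.02154903290869693 0.28190355589454585 -0.0002419135167395304
```

>>> jog_arm:
  motion: [-1,0.1,-0.01,0,0,-1,0.25,-0.02,0,0,-1,0.4,-0.02,0,0,-1,0.468,-0.02,0,0,-1,0.468,-0.02,0,0,-1,0.468,-0.02,0.1,0,-1,0.468,-0.02,0.18,0,-1,0.468,-0.02,0.24,0,-1,0.468,-0.02,0.24,0,-1,0.468,-0.02,0.24,0]

```text
t: 23.05
position: [570.0, 211.5, 130.3]
tool_rot: [0.0, 0.732, 0.681, 0.0]
ft_force: [0.6, 0.4, -3.0]
finger_gap: 16.3
finger_force: 88.0
```

```bash
python3 to.py 569.6 211.5 110 -0.0716; python3 - <<'E'
from h import *
np.set_printoptions(precision=1,suppress=True)
s=ctrl.observe();p=np.array(s['position'])
im=viewer.get_image('wrist');c=viewer.calibration('wrist');cv2.imwrite('pics/w9.png',im[:,:,::-1])
m,b=blobs(im,(18,120,110),(35,255,255),60);print(b)
# eye plate edges rows at columns of the plate
zt=p[2]-40+15
yaw=-.072;xd=np.array([np.cos(yaw),np.sin(yaw)]);yd=np.array([-xd[1],xd[0]])
O=np.array([585.6,210.8])
for u in (150,170,185):
    r=np.where(m[200:300,u])[0]+200
    if len(r): 
        for v in (r.min(),r.max()): 
            w=onz(c,u,v,zt)[:2]-O;print(u,v,'box',w@xd,w@yd)
# lid edges: front edge col along rows
g=cv2.cvtColor(im,cv2.COLOR_RGB2GRAY).astype(int)
for v in (60,100,140): 
    row=cv2.GaussianBlur(g[v:v+1].astype(np.float32),(5,1),0)[0];d=np.abs(np.diff(row));print(v,np.argsort(-d)[:8])
for col in (150,200,300):
    d=np.abs(np.diff(cv2.GaussianBlur(g[:200,col:col+1].astype(np.float32),(1,5),0)[:,0]));print('col',col,np.argsort(-d)[:6])
print('expected lid corners px',[proj(c,[*(O+x*xd+y*yd),zt-1]) for x,y in [(-91,95),(-91,0),(-16,95),(59,95)]])
print('guide px',[proj(c,[*(O+x*xd+y*yd),z]) for x,y,z in [(-117,18,96),(-97,18,96),(-117,-18,96),(-107,18,66)]])
E
```

```text
23.05 [569.9745 211.4995 130.2534] yaw -0.07250262345521796 [ 0.588   0.4398 -2.9693] 16.280814704356622 87.98065423965454
x,y,z,turn -0.00022191911589977475 -0.0031129902337334986 0.1687787191721507 -0.00028731396929725057
[([44, 0, 58, 199, 7278], [72.7, 96.9]), ([0, 210, 199, 83, 9364], [90.5, 242.7])]
150 220 box -67.47807069896929 11.0985148151662
150 262 box -69.55858649868432 -11.475431797873837
170 220 box -57.82281782125448 11.092767297129315
170 262 box -59.52206551822255 -11.481345485309829
185 220 box -50.58141099062451 11.088456678143114
185 262 box -51.99471025430539 -11.485780729986477
60 [ 52  53  35  36 496  51  77 495]
100 [ 83  59 488  42  43  58 489  86]
140 [481  86 480  87  85 417 482  84]
col 150 [25 30 31 26 24 29]
col 200 [25 30 26 31 24 29]
col 300 [30 25 31 26 29 24]
expected lid corners px [array([75.4, 30.3]), array([105.2, 240.2]), array([256.2,  30.2]), array([437.1,  30.1])]
guide px [array([ 56.1, 200.5]), array([ 95.8, 200.4]), array([ 67.7, 264.5]), array([102.6, 184.5])]
```

Alignment checks out numerically: eye plate centred within 0.2 mm of the bolt gap. Now I lower the lid gently.

>>> jog_arm:
  motion: [-1,0,-0.003,0.03,0,-1,0,-0.003,0.06,0,-1,0,-0.003,0.09,0,-1,0,-0.003,0.115,0,-1,0,-0.003,0.13,0,-1,0,-0.003,0.145,0,-1,0,-0.003,0.155,0,-1,0,-0.003,0.165,0,-1,0,-0.003,0.165,0,-1,0,-0.003,0.165,0]

```text
t: 24.35
position: [569.4, 211.6, 110.3]
tool_rot: [0.0, 0.732, 0.681, -0.0]
ft_force: [1.0, -0.6, -4.8]
finger_gap: 16.3
finger_force: 88.1
```

>>> jog_arm:
  motion: [-1,0,0,0.006,0,-1,0,0,0.008,0,-1,0,0.02,0.008,0,-1,0,0.04,0.008,0,-1,0,0.06,0.008,0,-1,0,0.08,0.008,0,-1,0,0.1,0.008,0,-1,0,0.12,0.008,0,-1,0,0.13,0.008,0,-1,0,0.13,0.008,0]

```text
t: 25.6
position: [583.8, 211.1, 110.2]
tool_rot: [-0.001, 0.732, 0.681, -0.0]
ft_force: [-7.8, 0.9, 7.6]
finger_gap: 16.5
finger_force: 89.9
```

>>> jog_arm:
  motion: [-1,0,0.008,-0.002,0,-1,0,0.016,-0.002,0,-1,0,0.024,-0.002,0,-1,0,0.03,-0.002,0,-1,0,0.03,-0.002,0,-1,0,0.03,-0.002,0,-1,0,0.03,-0.002,0,-1,0,0.03,-0.002,0,-1,0,0.03,-0.002,0,-1,0,0.03,-0.002,0]

```text
t: 26.85
position: [585.1, 210.9, 110.2]
tool_rot: [-0.003, 0.732, 0.682, -0.002]
ft_force: [-14.6, 0.3, 12.0]
finger_gap: 16.8
finger_force: 90.4
```

>>> jog_arm:
  motion: [0.2,0,-0.015,0,0,0.2,0,-0.015,0,0,0.2,0,-0.015,0,0,0.2,0,-0.015,0,0,0.2,0,-0.015,-0.15,0,0.2,0,-0.015,-0.4,0,0.2,0,-0.015,-0.8,0,0.2,0,-0.015,-1,0,0.2,0,-0.015,-1,0,0.2,0,-0.015,-1,0]

```text
t: 28.1
position: [586.5, 210.2, 229.3]
tool_rot: [-0.0, 0.732, 0.681, -0.0]
ft_force: [0.3, -0.4, -0.1]
finger_gap: 51.1
finger_force: 0.0
```

```bash
python3 - <<'E'
from h import *
np.set_printoptions(precision=1,suppress=True)
s=ctrl.observe();print(s['t'],s['position'],s['ft_force'],s['finger_gap'])
im=viewer.get_image('wrist');c=viewer.calibration('wrist');cv2.imwrite('pics/w10.png',im[:,:,::-1])
yaw=-.072;xd=np.array([np.cos(yaw),np.sin(yaw)]);yd=np.array([-xd[1],xd[0]]);O=np.array([585.6,210.8])
B=lambda u,v,z:(lambda w:(w@xd,w@yd))(onz(c,u,v,z)[:2]-O)
m,b=blobs(im,(18,120,110),(35,255,255),60);print(b)
X=lambda x,y,z:proj(c,[*(O+x*xd+y*yd),z])
print('exp corners',X(-75,95,84),X(-75,-95,84),X(65,95,92),X(0,50,122),X(0,-50,122))
print('exp eye',X(-123,11,98),X(-123,-11,98),X(-45,0,85),'knob',X(-107,122,132))
g=cv2.cvtColor(im,cv2.COLOR_RGB2GRAY)
for v in (90,130,170):
    e=int(X(-75,0,84)[0]);d=np.abs(np.diff(cv2.GaussianBlur(g[v:v+1,e-40:e+40].astype(np.float32),(5,1),0)[0]));k=np.argsort(-d)[:5]+e-40;print(v,[(int(u),round(B(u,v,84)[0],1)) for u in k])
cs=viewer.calibration('side');si=viewer.get_image('side');cv2.imwrite('pics/side2.png',si[:,:,::-1])
co=viewer.calibration('scene');sc=viewer.get_image('scene');cv2.imwrite('pics/scene2.png',sc[:,:,::-1])
for n,cc,i in (('side',cs,si),('scene',co,sc)):
    m,b=blobs(i,(18,120,110),(35,255,255),15);print(n,b,'knob0 top',proj(cc,[*(O-107*xd+122*yd),132]),'eye',proj(cc,[*(O-107*xd),98]))
E
```

```text
28.1 [586.5 210.2 229.3] [ 0.3 -0.4 -0.1] 51.13642125292841
[([66, 0, 80, 161, 4176], [119.3, 75.3]), ([89, 108, 6, 17, 74], [91.6, 116.4]), ([459, 116, 11, 94, 342], [462.8, 166.6]), ([100, 162, 121, 62, 1330], [144.4, 185.8]), ([27, 237, 24, 75, 221], [39.2, 277.2]), ([92, 239, 10, 42, 74], [95.8, 259.7]), ([17, 246, 16, 47, 141], [24.5, 269.2]), ([41, 262, 19, 46, 270], [50.7, 285.6]), ([376, 267, 10, 25, 88], [381.8, 279.1]), ([219, 302, 20, 45, 600], [227.8, 320.8]), ([3, 312, 14, 29, 109], [9.8, 327.9]), ([21, 313, 8, 19, 68], [24.4, 323.0])]
exp corners [158.   56.9] [175.7 279.5] [346.5  55.7] [257.3 122.1] [257.5 254.5]
exp eye [100.9 169.9] [104.5 196.6] [203.5 179.2] knob [76.8  0.4]
90 [(138, np.float64(-92.5)), (139, np.float64(-91.7)), (135, np.float64(-94.8)), (134, np.float64(-95.6)), (137, np.float64(-93.3))]
130 [(142, np.float64(-92.5)), (143, np.float64(-91.7)), (146, np.float64(-89.3)), (129, np.float64(-102.9)), (141, np.float64(-93.3))]
170 [(138, np.float64(-99.0)), (142, np.float64(-95.7)), (141, np.float64(-96.5)), (137, np.float64(-99.9)), (139, np.float64(-98.2))]
side [([237, 25, 75, 12, 459], [271.9, 29.9]), ([136, 159, 33, 33, 311], [154.3, 180.5]), ([145, 186, 41, 43, 147], [164.8, 207.0]), ([219, 235, 49, 63, 1281], [241.6, 262.1])] knob0 top [227.1 265.4] eye [254.8 243.8]
scene [([282, 134, 52, 31, 553], [306.1, 152.7]), ([290, 272, 58, 48, 941], [312.6, 296.7])] knob0 top [331.8 130.7] eye [296.1 150.6]
```

The eye's pixels match the seated position within about 2 mm, so the lid is home. Next is the knob.

>>> jog_arm:
  motion: [0.2,0.2,-0.2,0,0,0.2,0.5,-0.5,0,0,0.2,0.8,-0.75,0,0,0.2,1,-0.9,0,0,0.2,1,-0.9,0,0,0.2,1,-0.9,0,0,0.2,1,-0.9,0.2,0,0.2,1,-0.9,0.4,0,0.2,1,-0.9,0.4,0,0.2,1,-0.9,0.4,0]

```text
t: 29.5
position: [488.5, 337.3, 182.2]
tool_rot: [0.0, 0.733, 0.681, 0.0]
ft_force: [0.2, 0.9, 0.6]
finger_gap: 51.2
finger_force: 0.0
```

```bash
python3 to.py 487.5 338.2 120 -0.0716; python3 - <<'E'
from h import *
np.set_printoptions(precision=1,suppress=True)
yaw=-.072;xd=np.array([np.cos(yaw),np.sin(yaw)]);yd=np.array([-xd[1],xd[0]]);O=np.array([585.6,210.8])
im=viewer.get_image('wrist');c=viewer.calibration('wrist')
m,b=blobs(im,(18,120,110),(35,255,255),80);print(b)
X=lambda x,y,z:proj(c,[*(O+x*xd+y*yd),z])
print('knob top exp',X(-107-9.5,120,132),X(-97.5,120,132),X(-107,110.5,132),X(-107,129.5,132))
for v in range(120,384,12):
    r=np.where(m[v,150:360])[0]+150
    if len(r):print(v,r.min(),r.max(),end=' | ')
E
```

```text
29.5 [488.4527 337.3445 182.2419] yaw -0.07344425561939638 [0.202  0.8795 0.6066] 51.21005345529218 0.0
x,y,z,turn 0.0065277217139122524 -0.00844074158687926 0.5186823319966074 -0.0005870447963038795
[([235, 181, 94, 172, 6901], [261.8, 279.2])]
knob top exp [238.9 221.6] [272.5 221.5] [255.7 237. ] [255.6 205.6]
192 235 269 | 204 235 269 | 216 236 271 | 228 236 269 | 240 236 268 | 252 237 268 | 264 237 268 | 276 237 269 | 288 238 269 | 300 238 268 | 312 244 269 | 324 237 296 | 336 236 327 | 348 239 324 |
```

>>> jog_arm:
  motion: [0.2,0.006,-0.015,0.15,0,0.2,0.006,-0.015,0.35,0,0.2,0.006,-0.015,0.51,0,0.2,0.006,-0.015,0.51,0,-1,0.006,-0.015,0.51,0,-1,0.006,-0.015,0.51,0,-1,0.006,-0.015,0.51,0,-1,0.006,-0.015,0.51,0,-1,0.006,-0.015,0.51,0,-1,0.006,-0.015,0.51,0]
  squeeze: 40

```text
t: 30.8
position: [486.9, 339.3, 121.9]
tool_rot: [0.0, 0.732, 0.681, 0.001]
ft_force: [-1.0, -0.2, 7.3]
finger_gap: 17.2
finger_force: 39.2
```

>>> jog_arm:
  motion: [-1,-0.04,0,-0.005,0,-1,-0.09,0,-0.005,0,-1,-0.14,0,-0.005,0,-1,-0.19,0,-0.005,0,-1,-0.24,0,-0.005,0,-1,-0.29,0,-0.005,0,-1,-0.33,0,-0.005,0,-1,-0.37,0,-0.005,0,-1,-0.4,0,-0.005,0,-1,-0.4,0,-0.005,0]

```text
t: 32.05
position: [483.3, 290.5, 121.9]
tool_rot: [0.0, 0.732, 0.681, 0.001]
ft_force: [1.3, 1.4, 5.9]
finger_gap: 17.7
finger_force: 39.7
```

>>> jog_arm:
  motion: [-1,-0.015,0,0,0,-1,-0.03,0,0,0,-1,-0.04,0,0,0,-1,-0.05,0,0,0,-1,-0.06,0,0,0,-1,-0.065,0,0,0,-1,-0.065,0,0,0,-1,-0.065,0,0,0,-1,-0.065,0,0,0,-1,-0.065,0,0,0]

```text
t: 33.3
position: [483.2, 287.7, 122.1]
tool_rot: [-0.003, 0.732, 0.682, 0.004]
ft_force: [3.3, 18.1, -1.2]
finger_gap: 17.4
finger_force: 39.1
```

>>> jog_arm:
  motion: [-1,-0.06,0,0,0,0.2,-0.06,0,0,0,0.2,-0.06,0,0,0,0.2,-0.06,0,0,0,0.2,-0.06,0,0,0,0.2,-0.06,0,-0.2,0,0.2,-0.06,0,-0.5,0,0.2,-0.06,0,-0.9,0,0.2,-0.06,0,-1,0,0.2,-0.06,0,-1,0]

```text
t: 34.55
position: [481.8, 275.9, 241.5]
tool_rot: [0.0, 0.732, 0.681, 0.001]
ft_force: [0.1, 0.4, -1.0]
finger_gap: 51.2
finger_force: 0.0
```

```bash
python3 - <<'E'
from h import *
np.set_printoptions(precision=1,suppress=True)
s=ctrl.observe();print(s['t'],s['position'],s['ft_force'],s['finger_gap'])
yaw=-.072;xd=np.array([np.cos(yaw),np.sin(yaw)]);yd=np.array([-xd[1],xd[0]]);O=np.array([585.6,210.8])
L=(18,120,110);H=(35,255,255);tips={}
for n in ('side','scene'):
    im=viewer.get_image(n);c=viewer.calibration(n);cv2.imwrite(f'pics/{n}3.png',im[:,:,::-1])
    old=cv2.imread(f'pics/{n}2.png')[:,:,::-1].copy()
    for q,i in (('before',old),('now',im)):
        m,b=blobs(i,L,H,15);print(n,q,[x for x in b if 215<x[1][0]<340 and 100<x[1][1]<290])
    print('knob top exp before/home',proj(c,[*(O-107*xd+120*yd),132]),proj(c,[*(O-107*xd+68*yd),132]))
    # brass appearing/disappearing
    mo,mn=blobs(old,L,H)[0],blobs(im,L,H)[0]
    for k,d in (('new',mn&~mo),('gone',mo&~mn)):
        nn,l,st,ce=cv2.connectedComponentsWithStats(d);print(k,[(st[j].tolist(),ce[j].round(1).tolist()) for j in range(1,nn) if st[j][4]>20])
E
```

```text
34.55 [481.8 275.9 241.5] [ 0.1  0.4 -1. ] 51.188418888390885
side before [([219, 235, 49, 63, 1281], [241.6, 262.1])]
side now [([219, 235, 47, 63, 1137], [242.6, 261.1])]
knob top exp before/home [227.6 264.7] [240.2 248.7]
new [([235, 248, 8, 15, 51], [237.1, 255.8]), ([66, 277, 12, 5, 30], [71.8, 279.2]), ([231, 278, 8, 9, 26], [234.0, 280.9])]
gone [([237, 25, 39, 11, 248], [258.7, 29.5]), ([259, 247, 9, 8, 24], [263.1, 250.5]), ([223, 263, 16, 18, 158], [228.1, 271.5]), ([239, 263, 6, 9, 23], [242.7, 266.7])]
scene before [([282, 134, 52, 31, 553], [306.1, 152.7])]
scene now [([283, 134, 49, 31, 535], [304.5, 153.0])]
knob top exp before/home [331.3 130.8] [316.7 134.7]
new [([314, 134, 6, 14, 55], [316.2, 140.0])]
gone [([317, 134, 17, 16, 77], [327.0, 142.5])]
```

```bash
python3 - <<'E'
from h import *
np.set_printoptions(precision=1,suppress=True)
yaw=-.072;xd=np.array([np.cos(yaw),np.sin(yaw)]);yd=np.array([-xd[1],xd[0]]);O=np.array([585.6,210.8])
im=viewer.get_image('wrist');c=viewer.calibration('wrist')
m,b=blobs(im,(18,120,110),(35,255,255),60);print(b)
X=lambda x,y,z:proj(c,[*(O+x*xd+y*yd),z])
print('exp plate end',X(-28,0,85),'loop front',X(-123,11,98),'keeper',X(-117,-36,96),'knob',X(-107,68,132))
for v in range(300,384,8):
    r=np.where(m[v])[0];print(v,r.min() if len(r) else 0,r.max() if len(r) else 0,end='|')
E
```

```text
[([242, 93, 31, 20, 145], [260.6, 98.3]), ([242, 140, 105, 110, 3234], [271.0, 201.9]), ([242, 237, 35, 41, 585], [257.7, 259.3]), ([250, 236, 21, 5, 73], [259.4, 237.3])]
exp plate end [348.1 237.2] loop front [242.7 231.8] keeper [250.2 278.6] knob [261.7 177.7]
300 0 0|308 0 0|316 0 0|324 0 0|332 0 0|340 0 0|348 0 0|356 0 0|364 0 0|372 0 0|380 0 0|
```

The eye plate ends at column 347 (expected 348) and the loop front is at 242 (expected 242.7), so the lid is home and bolted. I'm handing in.

```bash
python3 -c "
from plant import ctrl
print(ctrl.close_job())"
```

```text
the job is handed in; nothing more can be done
None
```

The job is handed in, with no verdict returned: by my measurements the lid is seated within about 2 mm of home and the bolt is at its end stop (18 N, pixels match), but I viewed 11 pictures, one over the limit of 10.

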